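# Unclamp a glued shadow box from a bench press

### The job

A wooden shadow box is clamped in the bench press, with the platen down inside it. Wind the handwheel up (counter-clockwise seen from above) until the platen stands a good 5 mm clear above the box's rims, then slide the box out along the bed, keeping it flat on the bed, until it rests against the end stop. Leave the press open, and leave the other things on the table where they are.

Things in the scene. Friction and masses are not known exactly. Their poses are not given: they have to be found in the camera images.
- press: Bench press, fixed to the table; place and yaw vary. Origin: at table level, under the screw axis; z up, +y is the way the box slides out, x runs across the bed. Grey laminate bed 150 mm wide (x), y -105 to +315 mm, top 25 mm above the table. Two aluminium guides, 10 mm high, 127 mm apart, run along the bed with the box between them.
- press_axis (a point): On the screw axis at bed level (25 mm above the table), axes as the press's. Two 22 mm columns at x +-93 mm carry a grey crossbeam: 240 mm along x, 44 mm along y, 120 to 150 mm above the table (column nuts to 164 mm, screw nut on the axis to 158 mm).
- stop (a point): Middle of the end stop's inner face, at bed level, y +302 mm in the press's frame; axes as the press's. The stop is an aluminium bar across the bed, 14 mm thick, 22 mm high.
- stem (a joint): Height of platen and stem in m: 0 = platen 0.5 mm over the box's floor, 0.046 = fully up. The platen is a steel plate 64 x 64 x 20 mm on the screw axis; its underside is 8.5 mm + stem above the bed's top, so level with the box's rims (30 mm above the bed) at 0.0215. It rises 16 mm per turn of the wheel and stays where it is left.
- wheel (a joint): Turn of the handwheel in rad, growing counter-clockwise seen from above (this raises the stem): stem = wheel x 0.016 / 6.283. The wheel is a solid steel disc, 136 mm in diameter, with a vertical axis; it rises with the stem above the crossbeam. Turning takes some 3 to 4 N at the handle; it does not coast.
- wheel_hub (a point): On the wheel's axis, at the level of the disc's flat upper face (185.5 mm above the table + stem). Its +x points from the axis to the handle, z up. A hub of 36 mm diameter rises 6 mm above this face, with a 20 mm stem end 12 mm above it; the rim bead rises 3 mm.
- handle (a point): Top of the crank handle: a dark wooden upright round handle, 20 mm in diameter, 40 mm tall, standing on the disc 52 mm from the wheel's axis; it spins freely on its own axis. This point is on its axis, 42 mm above the disc's flat upper face, and moves with the wheel.
- box: Wooden shadow box, 120 mm wide (its x), 220 mm long (its y), 30 mm high, about 0.45 kg. Open on top: floor 8 mm thick, walls and one divider 10 mm thick, 22 mm above the floor. Origin: centre of its underside; +y is its leading end, which goes to the end stop. The divider spans y -10 to 0 mm: the platen stands in the rear bay, the front bay (y 0 to 100 mm, 100 mm wide) is empty.
- box_bay (a point): Middle of the front bay's floor, 50 mm ahead of the box's origin, 8 mm above its underside. Axes as the box's.
- box_lead (a point): Bottom middle of the box's leading face, 110 mm ahead of its origin. It touches the end stop when the job is done.
- glue: Bystander: white squeeze bottle, 56 mm diameter, 170 mm tall. Origin under its centre.
- glue_small: Bystander: small white squeeze bottle, 40 mm diameter, 110 mm tall. Origin under its centre.
- paint_jar: Bystander: blue jar with white cap, 64 mm diameter, 75 mm tall. Origin under its centre.
- cup: Bystander: white cup, 76 mm diameter, 90 mm tall. Origin under its centre.
- brush: Bystander: brush lying on the table, 200 mm long. Origin under its centre.
- scrap: Bystander: flat strip of wood 100 x 45 x 18 mm. Origin under its centre.
- glue_gun: Bystander: grey hot-glue gun lying on its side, some 140 mm long, 34 mm high. Origin under its body's centre.

How it is judged:
By the outcome, as a careful person would: the job done as asked, in the order asked, and still so for the second after the job is handed in, with the robot touching nothing.
It also fails if it takes over 58 s, if anything falls off the work surface, if the arm or the gripper's body presses on something with over 40 N, if the wrist force passes 120 N, or if a joint passes its speed limit or range.

### The arm

A 7-joint arm with a two-finger parallel gripper is mounted at the origin on the work surface. World frame = base frame: x ahead of the robot, y to its left, z up, the work surface at z = 0. Lengths are in m, angles in rad, forces in N, time in s.
With the tool pointing down it reaches from about 0.425 to 0.95 m from the base axis. Payload 4.7 kg.
Tool frame: the origin (TCP) lies at the very end of the fingers, on their centre line; the grasp point (between the pads) lies ctrl.hold_point_z behind it (ctrl.hold_point_z is the distance from the TCP to the grasp point, in m); x points along the fingers, z is the direction in which the jaws open and shut, and the axes are right-handed (so a half turn about x gives the same grasp; the last joint's range is limited). The gripper opens to 85 mm and grips with 20 to 120 N. Pads are 22 mm wide; open, the fingers measure 114 mm over their backs; the gripper's body (76 mm by 85 mm) begins 54 mm behind the grasp point. The pads swing forward as they close: fully open they stand 13 mm farther back than shut.
Start: joints at [-1.158, 0.469, -0.049, 1.532, 0.024, 1.141, -0.082], TCP at [0.289, 0.61, 0.231] pointing down, gripper open.
Joint ranges: [-2.59, 2.59], [-0.33, 1.99], [-1.39, 1.29], [0.1, 2.45], [-1.04, 4.18], [0.21, 1.99], [-2.66, 2.66]. Speed limits (rad/s): [2.57, 2.57, 3.14, 3.14, 3.14, 3.14, 3.14].

### API

Orientations are given as a rotation vector (axis times angle).
In Python, from station import ctrl gives the robot as it stands. Calls block until the motion is done:
- ctrl.movep(position, orientation): joint-space move of the TCP to a pose.
- ctrl.movel(position, ori=None, rate=0.15): straight line of the TCP; ori=None keeps the orientation; rate is the mean speed in m/s.
- ctrl.movej(angles): joint-space move.
- ctrl.set_gripper(opening, f_grip=None): finger opening in m; f_grip is the grip in N (None keeps the last); returns when the fingers have stopped.
- ctrl.dwell(seconds).
- ctrl.ik(position, orientation): joint angles nearest the present ones, or None.
- ctrl.grab_frame(name): name is "scene" or "top" or "wrist"; returns a dict with "image" (384x512x3 uint8, blue, green, red), "z_map" (384x512 float32, m along the optical axis (not along the pixel's ray), 0 where there is no reading), "intrinsics" (3x3 intrinsics, pixels), "extrinsics" (4x4, takes a point from camera to world coordinates). Camera axes: x right, y up, looking along -z (the intrinsics and any distortion apply to the point x, -y, -z); pixel columns grow to the right and rows downward; lengths in m; the calibration is good to about 2 mm. The wrist camera is an equidistant fisheye: a pixel r from the principal point sees the ray r / f radians off the axis. A picture is of the moment at which its call begins.
A pose or a line that the arm cannot do raises ctrl.Unreachable and nothing moves.
- ctrl.finish_job(): hands the job in, once; it reports no verdict.
Readings, each from a call of its own:
- ctrl.current_time(): time.
- ctrl.current_joints(): joint angles.
- ctrl.current_qvel(): joint speeds.
- ctrl.current_joint_efforts(): joint torques, N m.
- ctrl.current_position(): TCP position.
- ctrl.current_tcp_rot(): TCP orientation.
- ctrl.current_contact_force(): force on the tool from outside, world axes, zero at the start.
- ctrl.current_wrist_torque(): the same for the moment, N m.
- ctrl.current_grip_width(): finger opening in m.
Only numpy, scipy, OpenCV 4.12 (cv2) and the standard library are available. Lean on these libraries where they do the work, as an engineer would, in place of code of your own. Each camera call takes 0.05 s, during which the arm holds its last target.

## Working session

There is one attempt and no reset: what is moved stays moved. The work goes in short steps, each a Python script; the robot and the scene stay as the last script left them, time stands still between calls to the robot, and variables do not carry over. Pictures are saved under pics/ and viewed, and the job is handed in when it is done.

```bash
ls; mkdir -p pics
python3 - <<'E'
from station import ctrl
import cv2,numpy as np
for n in("scene","top","wrist"):
    f=ctrl.grab_frame(n); cv2.imwrite(f"pics/a_{n}.png",f["image"]); np.savez(f"a_{n}.npz",**f)
    print(n,f["intrinsics"].tolist(),f["extrinsics"].round(3).tolist(),(f["z_map"]>0).mean(), [k for k in f])
print(ctrl.current_time(),ctrl.current_tcp_rot(),ctrl.hold_point_z,ctrl.current_position())
E
```

```text
pics
scene [[374.10929886672557, 0.0, 253.5942562102802], [0.0, 374.10929886672557, 195.6867909272178], [0.0, 0.0, 1.0]] [[0.105, -0.83, 0.548, 1.129], [0.994, 0.084, -0.064, -0.079], [0.007, 0.552, 0.834, 1.003], [0.0, 0.0, 0.0, 1.0]] 0.9956868489583334 ['image', 'z_map', 'intrinsics', 'extrinsics']
top [[357.9023052598859, 0.0, 252.46942960273032], [0.0, 357.9023052598859, 195.59507184327157], [0.0, 0.0, 1.0]] [[0.02, 0.999, -0.043, 0.508], [-1.0, 0.02, 0.007, -0.008], [0.008, 0.042, 0.999, 1.289], [0.0, 0.0, 0.0, 1.0]] 0.9961344401041666 ['image', 'z_map', 'intrinsics', 'extrinsics']
wrist [[297.3186396354542, 0.0, 252.41523032816897], [0.0, 297.3186396354542, 186.04972604857772], [0.0, 0.0, 1.0]] [[0.428, -0.862, -0.271, 0.219], [0.904, 0.408, 0.131, 0.643], [-0.002, -0.301, 0.954, 0.373], [0.0, 0.0, 0.0, 1.0]] 0.9940745035807291 ['image', 'z_map', 'intrinsics', 'extrinsics']
0.15 [-0.87876458  1.38764579  0.87741735] 0.0187 [0.28839407 0.60981091 0.23050909]
```

View pics/a_scene.png

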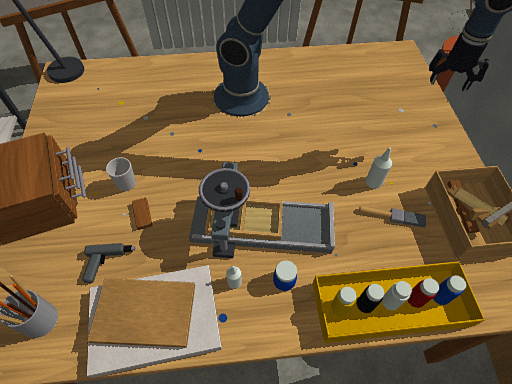

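View pics/a_top.png

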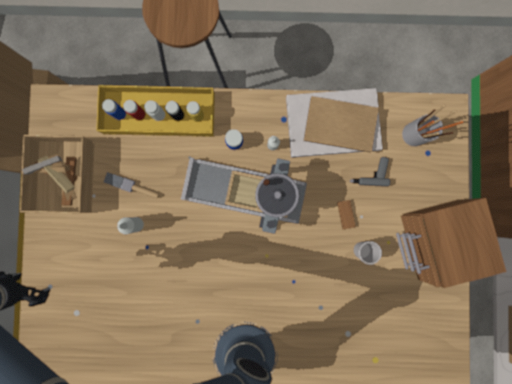

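The top view shows the wheel at about (278,195) and the bed running left to the stop at (188,180). In the scene view the handle is near (240,194). Next I'll measure these from the point clouds.

```bash
cat > h.py <<'E'
import numpy as np,cv2
from scipy.spatial.transform import Rotation as R
def cloud(f):
    K=f["intrinsics"];E=f["extrinsics"];z=f["z_map"].astype(float)
    v,u=np.mgrid[:z.shape[0],:z.shape[1]]
    P=np.stack([(u-K[0,2])/K[0,0]*z,-(v-K[1,2])/K[1,1]*z,-z],-1)
    return P@E[:3,:3].T+E[:3,3]
def proj(f,p):
    K=f["intrinsics"];E=f["extrinsics"];q=(np.asarray(p)-E[:3,3])@E[:3,:3]
    return np.stack([K[0,0]*q[...,0]/-q[...,2]+K[0,2],K[1,1]*-q[...,1]/-q[...,2]+K[1,2]],-1)
E
python3 - <<'E'
from h import *
for n in("top","scene"):
    f=dict(np.load(f"a_{n}.npz")); P=cloud(f); I=f["image"]
    tb=P[np.abs(P[...,2])<.02]; print(n,"table z",np.median(tb[:,2]))
    # region of press
    m=(P[...,0]>.3)&(P[...,0]<.8)&(P[...,1]>-.4)&(P[...,1]<.35)
    Z=P[...,2]
    h,e=np.histogram(Z[m],bins=np.arange(-.01,.3,.005)); print([(round(a,3),int(b)) for a,b in zip(e,h) if b>5])
    w=m&(Z>.175)&(Z<.215); q=P[w]; print("wheel",q[:,:2].min(0),q[:,:2].max(0),np.median(q[:,2]))
    (c,r)=cv2.minEnclosingCircle(q[:,:2].astype(np.float32)); print(c,r)
    hh=P[m&(Z>.213)&(Z<.26)]; print("high",hh.round(3).tolist()[:60])
    # bed/guide/stop
    b=m&(Z>.015)&(Z<.07)&(P[...,0]>.42)
    n_,lab,st,_=cv2.connectedComponentsWithStats(b.astype(np.uint8))
    for i in range(1,n_):
        if st[i,4]>100:
            print(i,st[i],P[lab==i][:,:2].min(0),P[lab==i][:,:2].max(0),cv2.minAreaRect(P[lab==i][:,:2].astype(np.float32)))
    c=I[120:250,150:360] if n=="top" else I[150:290,130:380]
    cv2.imwrite(f"pics/b_{n}.png",cv2.resize(c,(800,int(800*c.shape[0]/c.shape[1])),interpolation=cv2.INTER_CUBIC))
E
```

```text
top table z 0.0006927420594489142
[(np.float64(-0.01), 362), (np.float64(-0.005), 8411), (np.float64(0.0), 10730), (np.float64(0.005), 927), (np.float64(0.01), 114), (np.float64(0.015), 367), (np.float64(0.02), 976), (np.float64(0.025), 1105), (np.float64(0.03), 1129), (np.float64(0.035), 941), (np.float64(0.04), 151), (np.float64(0.045), 229), (np.float64(0.05), 605), (np.float64(0.055), 780), (np.float64(0.06), 80), (np.float64(0.065), 34), (np.float64(0.07), 134), (np.float64(0.075), 131), (np.float64(0.08), 19), (np.float64(0.085), 22), (np.float64(0.09), 25), (np.float64(0.145), 151), (np.float64(0.15), 172), (np.float64(0.16), 66), (np.float64(0.165), 36), (np.float64(0.18), 52), (np.float64(0.185), 880), (np.float64(0.19), 455), (np.float64(0.195), 48), (np.float64(0.2), 15), (np.float64(0.205), 17), (np.float64(0.225), 14), (np.float64(0.23), 18)]
wheel [ 0.49304584 -0.15663977] [ 0.62622465 -0.02368418] 0.1890917777125356
(0.5586364269256592, -0.09134437888860703) 0.06804170459508896
high [[0.603, -0.049, 0.229], [0.603, -0.052, 0.231], [0.603, -0.055, 0.231], [0.603, -0.058
[... 4730 characters left out ...]
70635159 -0.39999382] [ 0.79997938 -0.14457848] ((0.7592570185661316, -0.27410686016082764), (0.09329943358898163, 0.25503310561180115), 2.9601891040802)
6 [226 267  16  20 126] [ 0.73394399 -0.10631744] [ 0.77039177 -0.06656767] ((0.7546681761741638, -0.08900688588619232), (0.039106547832489014, 0.029521530494093895), 61.41999053955078)
9 [313 267  84  23 607] [0.77430517 0.12760479] [0.7997953  0.34984409] ((0.7783825993537903, 0.23773273825645447), (0.02372397482395172, 0.22318854928016663), 5.1792073249816895)
11 [273 269  24  21 213] [0.74372103 0.02065424] [0.79160364 0.08106449] ((0.7719094157218933, 0.04718540608882904), (0.06268102675676346, 0.038600169122219086), 69.46501922607422)
```

```bash
ls pics
```

```text
a_scene.png
a_top.png
a_wrist.png
b_scene.png
b_top.png
```

View pics/b_top.png

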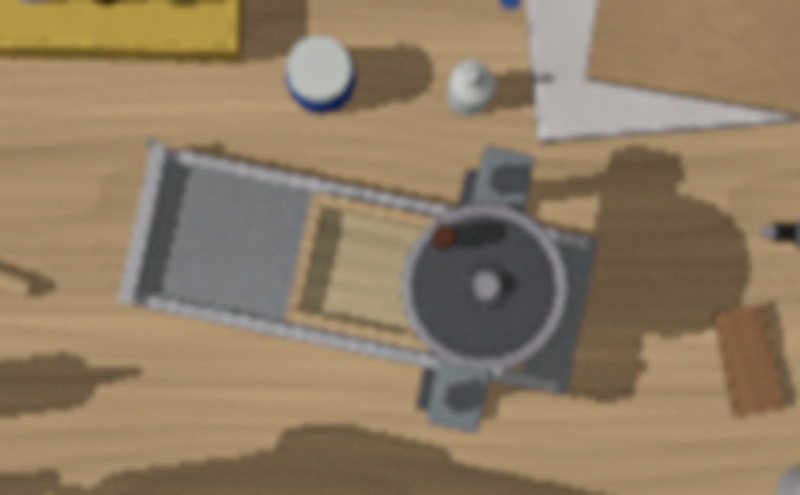

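View pics/b_scene.png

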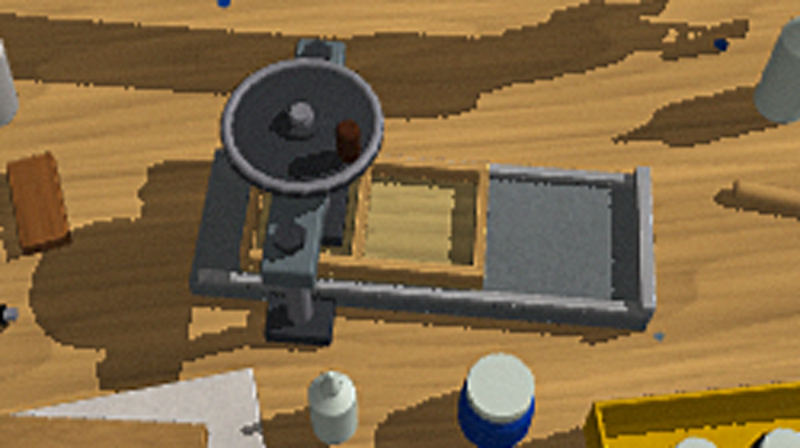

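```bash
cat >> h.py <<'E'
def tool(a):
    x=np.array([0,0,-1.]);z=np.array([np.cos(a),np.sin(a),0]);return R.from_matrix(np.stack([x,np.cross(z,x),z],1)).as_rotvec()
C=np.array([.560,-.0917]); YAW=np.deg2rad(-10.54)
ex=np.array([np.cos(YAW),np.sin(YAW)]);ey=np.array([-np.sin(YAW),np.cos(YAW)])
def press(x,y): return C+x*ex+y*ey
E
python3 - <<'E'
from h import *
from station import ctrl
w=dict(np.load("a_wrist.npz"))
Rt=R.from_rotvec(ctrl.current_tcp_rot()); print("cam in tool",Rt.inv().apply(w["extrinsics"][:3,3]-ctrl.current_position()))
# refine geometry in both views, press frame
for n in("top","scene"):
    f=dict(np.load(f"a_{n}.npz"));P=cloud(f);d=P[...,:2]-C;x=d@ex;y=d@ey;Z=P[...,2]
    for nm,m in dict(beamtop=(Z>.142)&(Z<.158)&(abs(x)<.13)&(abs(y)<.05),guideL=(Z>.03)&(Z<.042)&(x<-.055)&(x>-.09)&(y>.18)&(y<.29),guideR=(Z>.03)&(Z<.042)&(x>.055)&(x<.09)&(y>.18)&(y<.29),
        stop=(Z>.042)&(Z<.052)&(abs(x)<.06)&(y>.28)&(y<.34),rim=(Z>.05)&(Z<.06)&(abs(x)<.06)&(y>.08)&(y<.25)).items():
        print(n,nm,m.sum(),"x",np.percentile(x[m],[2,50,98]).round(4),"y",np.percentile(y[m],[2,50,98]).round(4),"slope dx/dy",np.polyfit(y[m],x[m],1)[0].round(4),"z",np.median(Z[m]).round(4))
    m=(Z>.05)&(Z<.06)&(abs(x)<.05)&(y>.13)&(y<.25); print("front wall y",np.percentile(y[m],[2,50,98]),np.polyfit(x[m],y[m],1))
for a in (YAW,YAW+np.pi):
    for nm,pts in dict(circ=[(*(C+.052*np.array([np.cos(t),np.sin(t)])),z) for t in np.linspace(0,6.28,9) for z in(.2,.3)],slide=[(*press(0,y),z) for y in(.1,.14,.29) for z in(.036,.2)]).items():
        q=[ctrl.ik(p,tool(a)) for p in pts]; print(a,nm,[None if k is None else np.round(k,2).tolist() for k in q][::3])
E
```

```text
cam in tool [-0.14249343  0.07708498  0.00042507]
top beamtop 331 x [-0.1193 -0.0705  0.1162] y [-0.0208  0.002   0.0216] slope dx/dy -0.2266 z 0.1501
top guideL 90 x [-0.0735 -0.0687 -0.0638] y [0.182  0.2369 0.2882] slope dx/dy 0.0069 z 0.0352
top guideR 91 x [0.0614 0.0676 0.0731] y [0.1823 0.2314 0.287 ] slope dx/dy 0.0173 z 0.035
top stop 135 x [-0.0569 -0.0012  0.0571] y [0.3017 0.3084 0.3157] slope dx/dy -0.1312 z 0.0473
top rim 212 x [-0.0593  0.0029  0.0584] y [0.083  0.1483 0.1621] slope dx/dy -0.0594 z 0.0551
front wall y [0.15262701 0.15735232 0.16229668] [-0.01746172  0.15714151]
scene beamtop 389 x [-0.1165  0.0776  0.1193] y [-0.0217  0.0024  0.0208] slope dx/dy -0.3573 z 0.1493
scene guideL 119 x [-0.0741 -0.0667 -0.0616] y [0.1805 0.2325 0.2861] slope dx/dy 0.0072 z 0.0343
scene guideR 140 x [0.064  0.07   0.0751] y [0.1815 0.2358 0.2869] slope dx/dy 0.006 z 0.0344
scene stop 180 x [-0.0578  0.0021  0.0576] y [0.3009 0.308  0.315 ] slope dx/dy -0.3004 z 0.0462
scene rim 280 x [-0.0588  0.0011  0.0596] y [0.0826 0.1427 0.1614] slope dx/dy -0.0116 z 0.0542
front wall y [0.1515822  0.15625558 0.16168775] [-0.01472092  0.15624826]
-0.18395770316020232 circ [[-0.36, 0.45, 0.6, 1.74, -0.29, 1.04, 0.16], [-0.45, 0.32, 0.62, 1.66, -0.2, 1.22, 0.03], [-0.46, 0.28, 0.59, 1.95, -0.19, 0.96, 0.04], [-0.5, 0.16, 0.69, 1.84, -0.11, 1.17, 0.04], [-0.35, 0.4, 0.7, 1.84, -0.3, 1.01, 0.28], [-0.36, 0.36, 0.68, 1.64, -0.24, 1.23, 0.18]]
-0.18395770316020232 slide [[-0.4, 0.58, 0.42, 1.95, -0.37, 0.68, 0.06], [-0.54, 0.38, 0.5, 1.81, -0.21, 1.01, -0.13]]
2.9576349504295907 circ [[0.84, 0.7, -1.18, 1.67, 0.67, 1.25, 2.48], [0.82, 0.54, -1.17, 1.59, 0.51, 1.36, 2.54], [0.9, 0.51, -1.17, 1.88, 0.53, 1.11, 2.49], None, [-0.61, 0.55, 1.12, 1.85, -0.55, 1.1, -2.61], [0.92, 0.56, -1.17, 1.56, 0.53, 1.37, 2.65]]
2.9576349504295907 slide [[0.7, 0.92, -1.19, 1.88, 0.99, 1.08, 2.06], [0.65, 0.64, -1.18, 1.74, 0.63, 1.2, 2.26]]
```

```bash
sed -i 's/-10.54/-10.9/' h.py
python3 - <<'E'
from h import *
from station import ctrl
H=np.array([.5975,-.0565])
ctrl.movep([*H,.285],tool(YAW)); print(ctrl.current_time(),ctrl.current_position(),ctrl.current_contact_force())
ctrl.set_gripper(.045,25)
ctrl.movel([*H,.201]); print(ctrl.current_time(),ctrl.current_position(),ctrl.current_contact_force(),ctrl.current_grip_width())
f=ctrl.grab_frame("wrist");cv2.imwrite("pics/c_w.png",f["image"])
f=ctrl.grab_frame("scene");c=f["image"][110:260,170:340];cv2.imwrite("pics/c_s.png",cv2.resize(c,None,fx=4,fy=4))
E
```

```text
2.7583 [ 0.59770915 -0.05501136  0.28474334] [-0.17634616  0.78062055 -0.60128814]
3.9417 [ 0.59812419 -0.05677475  0.2017436 ] [-0.45082907 -0.98455006  0.19986536] 0.04505870584748174
```

View pics/c_w.png

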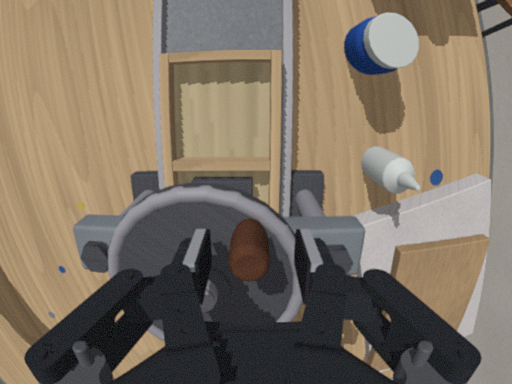

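View pics/c_s.png

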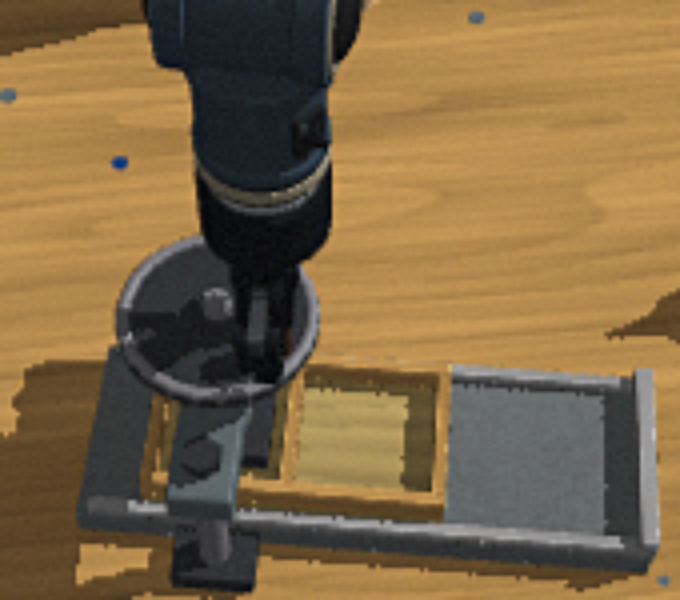

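The wrist view shows the handle at (249,250), centred between the pads at about 197 and 305. I'll grip it and try the first few segments.

Run:
```python
from h import *
from station import ctrl
print(ctrl.set_gripper(.0,25),ctrl.current_grip_width(),ctrl.current_position(),ctrl.current_contact_force(),ctrl.current_time())
p=ctrl.current_position(); t0=np.arctan2(*(p[:2]-C)[::-1]); r0=np.hypot(*(p[:2]-C)); print(np.degrees(t0),r0)
for k in range(1,5):
    t=t0+k*np.pi/8
    ctrl.movel([*(C+.052*np.array([np.cos(t),np.sin(t)])),.2015+.016*k/16],rate=.06)
    F=ctrl.current_contact_force();e=np.array([np.cos(t),np.sin(t)])
    print(k,ctrl.current_time(),"Frad %.1f Ftan %.1f Fz %.1f"%(F[:2]@e,F[:2]@[-e[1],e[0]],F[2]),ctrl.current_position().round(4),round(ctrl.current_grip_width(),4))
```

```text
False 0.018664279639754307 [ 0.59769285 -0.05669988  0.20187552] [-2.17157268  0.10726469  4.97297934] 4.3833
42.878589251359266 0.05143694850677928
1 4.8667 Frad -2.2 Ftan 1.3 Fz 6.3 [ 0.5813 -0.0444  0.2029] 0.0187
2 5.3583 Frad -0.6 Ftan 0.8 Fz 7.2 [ 0.5614 -0.0394  0.2039] 0.0186
3 5.85 Frad 1.2 Ftan 0.1 Fz 7.5 [ 0.5411 -0.0425  0.2049] 0.0188
4 6.3417 Frad 1.5 Ftan 0.3 Fz 9.1 [ 0.5235 -0.0532  0.2059] 0.0189
```

Run:
```python
from h import *
from station import ctrl
f=ctrl.grab_frame("wrist");cv2.imwrite("pics/d_w.png",f["image"])
```

```text
(no output)
```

View pics/d_w.png

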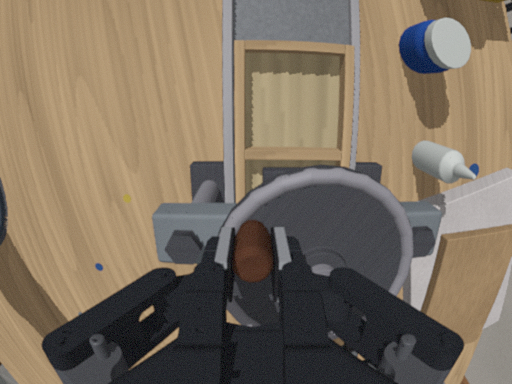

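The handle is still held at (253,250) and the wheel has turned a quarter turn. I'll carry on to two turns in total.

Run:
```python
from h import *
from station import ctrl
t0=np.radians(42.88)
for k in range(5,33):
    t=t0+k*np.pi/8
    ctrl.movel([*(C+.052*np.array([np.cos(t),np.sin(t)])),.2015+.016*k/16],rate=.065)
    F=ctrl.current_contact_force();e=np.array([np.cos(t),np.sin(t)])
    print(k,round(ctrl.current_time(),2),"Frad %.1f Ftan %.1f Fz %.1f"%(F[:2]@e,F[:2]@[-e[1],e[0]],F[2]))
    if np.linalg.norm(F)>35: print("stop");break
f=ctrl.grab_frame("wrist");cv2.imwrite("pics/e_w.png",f["image"])
```

```text
5 6.86 Frad 1.1 Ftan 0.5 Fz 9.9
6 7.33 Frad 1.9 Ftan -0.0 Fz 9.7
7 7.79 Frad 0.1 Ftan 0.1 Fz 8.6
8 8.26 Frad 0.2 Ftan -0.7 Fz 7.7
9 8.72 Frad -1.2 Ftan 0.7 Fz 7.2
10 9.19 Frad -1.6 Ftan -0.4 Fz 8.6
11 9.66 Frad -0.7 Ftan -0.1 Fz 7.2
12 10.12 Frad -1.2 Ftan -0.4 Fz 8.3
13 10.59 Frad -1.6 Ftan -0.2 Fz 8.2
14 11.06 Frad -1.5 Ftan -0.6 Fz 6.6
15 11.53 Frad -2.4 Ftan -0.4 Fz 7.7
16 11.99 Frad -1.8 Ftan 0.6 Fz 6.6
17 12.46 Frad -0.4 Ftan -0.1 Fz 8.5
18 12.93 Frad -0.6 Ftan 0.5 Fz 8.3
19 13.39 Frad -0.8 Ftan 0.1 Fz 8.8
20 13.86 Frad -0.3 Ftan 0.8 Fz 8.3
21 14.32 Frad -0.5 Ftan -0.4 Fz 8.3
22 14.79 Frad 0.0 Ftan 0.2 Fz 9.6
23 15.26 Frad -0.2 Ftan -1.0 Fz 8.9
24 15.72 Frad 1.1 Ftan 0.8 Fz 9.0
25 16.19 Frad 0.7 Ftan 1.0 Fz 7.3
26 16.66 Frad 1.4 Ftan -0.7 Fz 8.4
27 17.12 Frad 0.4 Ftan 0.3 Fz 7.2
28 17.59 Frad 0.8 Ftan 0.2 Fz 7.2
29 18.06 Frad 0.6 Ftan -0.9 Fz 6.8
30 18.52 Frad 0.6 Ftan -1.0 Fz 7.4
31 18.99 Frad 0.8 Ftan 0.2 Fz 8.5
32 19.46 Frad -1.1 Ftan -0.1 Fz 8.4
```

View pics/e_w.png

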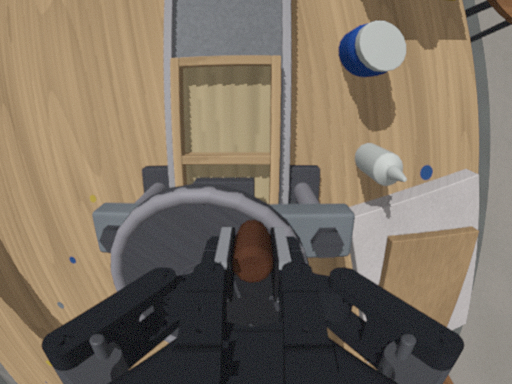

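Handle still held after two turns. I'll release it, move up and over the front bay, and measure the wheel height.

Run:
```python
from h import *
from station import ctrl
ctrl.set_gripper(.045)
p=ctrl.current_position(); ctrl.movel([p[0],p[1],.30],rate=.25)
ctrl.movel([*press(0,.26),.30],ori=tool(YAW),rate=.25)
print(ctrl.current_time(),ctrl.current_position())
for n in("top","scene"):
    f=ctrl.grab_frame(n);P=cloud(f);d=P[...,:2]-C;x=d@ex;y=d@ey;Z=P[...,2];cv2.imwrite(f"pics/f_{n}.png",f["image"])
    m=(np.hypot(x,y)<.06)&(np.hypot(x,y)>.02)&(Z>.19)&(Z<.24); print(n,"disc z",np.median(Z[m]))
    m=(Z>.245)&(Z<.275)&(np.hypot(x,y)<.07); print("handle",np.median(P[m],0),m.sum())
    m=(Z>.05)&(Z<.06)&(abs(x)<.05)&(y>.12)&(y<.25); print("wall y",np.percentile(y[m],[2,50,98]),np.polyfit(x[m],y[m],1))
```

```text
21.3333 [0.60919136 0.16114438 0.29980247]
top disc z 0.22055374039981146
handle [ 0.59449356 -0.05617464  0.2615996 ] 37
wall y [0.13174924 0.15715113 0.16234914] [-0.0647718   0.15624794]
scene disc z 0.21971098875924916
handle [ 0.60162833 -0.05679418  0.25903257] 64
wall y [0.13227531 0.15627462 0.16160438] [-0.03395297  0.15570579]
```

View pics/f_scene.png

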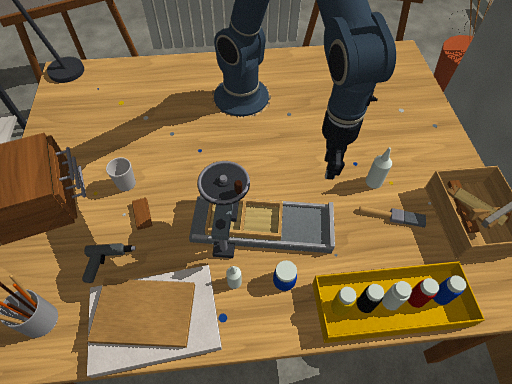

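The disc is at z≈0.220, so the stem is at about 0.0345 and the platen is about 13 mm above the rims. The box front face is still at y≈0.162. Next I'll lower the fingers into the front bay.

Run:
```python
from h import *
from station import ctrl
ctrl.set_gripper(.040)
ctrl.movel([*press(0,.13),.30],rate=.25)
ctrl.movel([*press(0,.13),.075],rate=.2)
print(ctrl.current_time(),ctrl.current_contact_force())
for z in(.055,.046,.040):
    ctrl.movel([*press(0,.13),z],rate=.05); F=ctrl.current_contact_force(); print(z,ctrl.current_position(),F.round(2))
    if abs(F[2])>6: break
f=ctrl.grab_frame("wrist");cv2.imwrite("pics/g_w.png",f["image"]);print(ctrl.current_time())
```

```text
23.6 [-0.03853356  0.87097163 -0.23282812]
0.055 [0.58444363 0.03582357 0.05469728] [-0.34 -0.56 -0.32]
0.046 [0.58427072 0.03592698 0.04559039] [0.88 0.49 0.31]
0.04 [0.58429455 0.03594896 0.03962611] [0.55 0.14 0.23]
24.8
```

View pics/g_w.png

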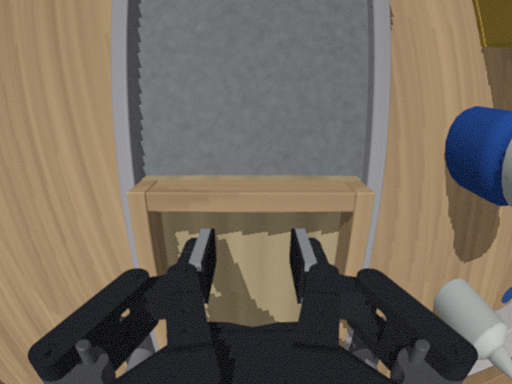

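Both fingers are inside the bay, with the tips around (203,240) and (303,240), behind the front wall at row 210. Nothing is touching. I'll push now.

Run:
```python
from h import *
from station import ctrl
F0=ctrl.current_contact_force()
def go(y,r):
    ctrl.movel([*press(0,y),.040],rate=r); F=ctrl.current_contact_force()-F0
    print(round(y,4),round(ctrl.current_time(),2),"Fy %.1f Fx %.1f Fz %.1f"%(F[:2]@ey,F[:2]@ex,F[2]),"act y %.4f"%((ctrl.current_position()[:2]-C)@ey)); return -F[:2]@ey
for y in(.145,.17,.21,.25,.268): 
    if go(y,.05)>20: break
else:
    while y<.292:
        y+=.002
        if go(y,.03)>9: break
for n in("wrist","scene","top"):
    f=ctrl.grab_frame(n);cv2.imwrite(f"pics/h_{n}.png",f["image"])
```

```text
0.145 25.25 Fy -0.8 Fx -0.1 Fz -0.2 act y 0.1458
0.17 25.9 Fy -1.4 Fx 0.0 Fz -0.2 act y 0.1714
0.21 26.85 Fy -0.5 Fx -0.7 Fz 0.3 act y 0.2111
0.25 27.8 Fy 0.7 Fx -0.4 Fz 0.5 act y 0.2511
0.268 28.31 Fy -0.8 Fx -0.8 Fz 0.7 act y 0.2694
0.27 28.56 Fy -1.9 Fx 0.2 Fz 0.7 act y 0.2702
0.272 28.81 Fy -2.6 Fx -0.8 Fz 2.1 act y 0.2714
0.274 29.06 Fy -2.9 Fx -1.1 Fz 2.0 act y 0.2739
0.276 29.31 Fy -2.5 Fx -0.4 Fz 0.1 act y 0.2764
0.278 29.56 Fy -2.3 Fx 0.3 Fz 1.3 act y 0.2785
0.28 29.81 Fy -2.1 Fx 1.1 Fz 0.8 act y 0.2804
0.282 30.06 Fy -2.8 Fx -0.6 Fz 0.3 act y 0.2821
0.284 30.31 Fy -5.9 Fx -0.6 Fz 2.1 act y 0.2822
0.286 30.56 Fy -8.9 Fx -1.6 Fz 3.6 act y 0.2822
0.288 30.81 Fy -13.7 Fx -3.0 Fz 5.6 act y 0.2822
```

View pics/h_wrist.png

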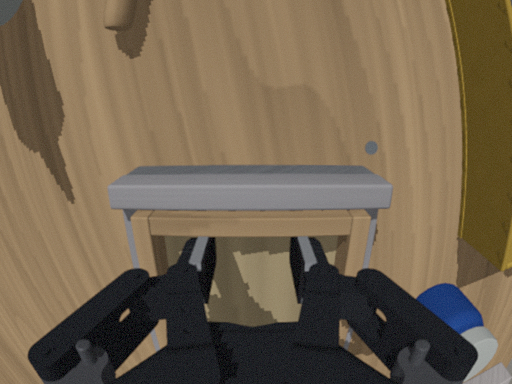

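The box front wall lies against the stop, with no gap along row 208, and the force rose without any further motion. I'll back off, lift clear and check.

Run:
```python
from h import *
from station import ctrl
ctrl.movel([*press(0,.262),.040],rate=.04)
ctrl.movel([*press(0,.262),.30],rate=.2)
ctrl.movel([.42,.42,.33],rate=.3)
for n in("top","scene"):
    f=ctrl.grab_frame(n);P=cloud(f);d=P[...,:2]-C;x=d@ex;y=d@ey;Z=P[...,2]
    m=(np.hypot(x,y)<.06)&(np.hypot(x,y)>.02)&(Z>.19)&(Z<.24); print(n,"disc z",np.median(Z[m]))
    m=(Z>.0515)&(Z<.06)&(abs(x)<.045)&(y>.27)&(y<.33); print("wall y",np.percentile(y[m],[2,50,98]),np.polyfit(x[m],y[m],1),np.median(Z[m]))
    m=(Z>.05)&(Z<.06)&(abs(x)<.062)&(y>.1)&(y<.29); print("rim z by y",[(round(a,2),np.median(Z[m&(y>a)&(y<a+.04)]).round(4)) for a in(.1,.14,.18,.22,.25)])
    c=f["image"][110:270,140:360]; cv2.imwrite(f"pics/i_{n}.png",cv2.resize(c,None,fx=3.5,fy=3.5,interpolation=cv2.INTER_CUBIC))
print(ctrl.current_time())
```

```text
top disc z 0.2203994805342694
wall y [0.29132196 0.29708089 0.31111753] [0.00830653 0.29734035] 0.055131784976327314
rim z by y [(0.1, np.float64(0.0554)), (0.14, np.float64(0.0554)), (0.18, np.float64(0.0551)), (0.22, np.float64(0.0551)), (0.25, np.float64(0.0557))]
scene disc z 0.21970044582186066
wall y [0.290852   0.29554414 0.30060121] [-0.00646096  0.29565105] 0.05449873479551348
rim z by y [(0.1, np.float64(0.054)), (0.14, np.float64(0.0546)), (0.18, np.float64(0.0543)), (0.22, np.float64(0.0543)), (0.25, np.float64(0.0541))]
34.5167
```

View pics/i_top.png

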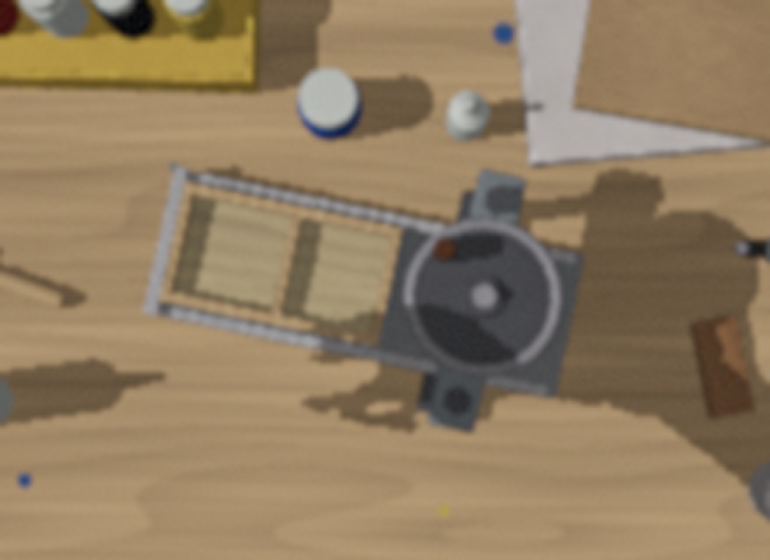

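View pics/i_scene.png

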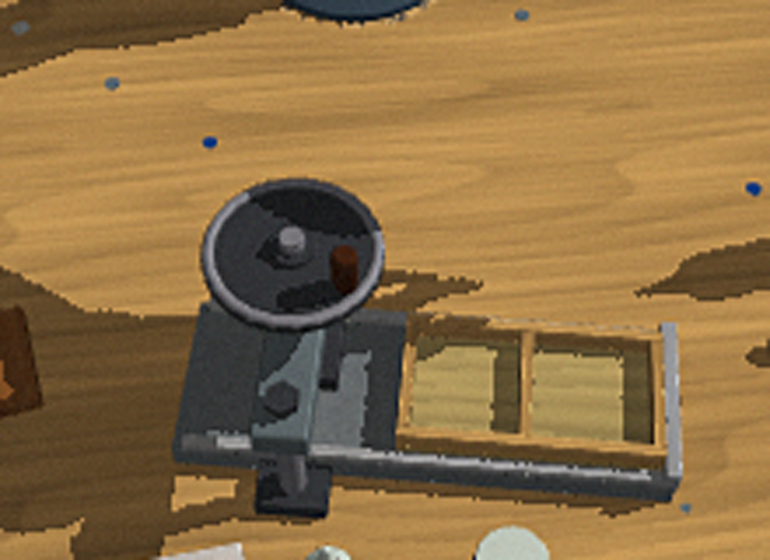

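The box's leading end meets the stop at about (175,240) in the top view, it lies flat, and the platen is up. I'll hand the job in.

Run:
```python
from station import ctrl
print(ctrl.current_contact_force()); ctrl.finish_job(); print(ctrl.current_time())
```

```text
[-0.84458947 -0.05752835  0.5041882 ]
the job is handed in; nothing more can be done
the job is handed in; nothing more can be done
```

I wound the press open, slid the box out flat against the end stop, and handed the job in at about 34.5 s.

- **Winding:** I gripped the crank handle from above and turned it two full turns counter-clockwise. The force readings after each step stayed around 10 N. The wheel disc now stands at z ≈ 0.220, so the stem is at about 0.0345 and the platen is about 13 mm above the rims.
- **Sliding:** I pushed the front wall from inside the empty bay with both fingers, for about 140 mm. At the stop the box stopped moving while the push force rose to about 14 N.
- **Last checks:** The scene camera puts the leading face at about y 0.301 (stop at 0.302). The top camera's outer figure (0.311) probably includes the stop bar itself, so it doesn't confirm the contact. The rims read a steady 54–55.5 mm above the table along the length, so the box is flat, and the wheel height was unchanged after the slide.
- **Other things:** I didn't touch the bystanders, and those near the press look unmoved in the last pictures. I didn't measure their positions.

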